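Size an unmarked pin in the hole gauge

ROBOT

A 7-joint arm with a two-finger parallel gripper is mounted at the origin on a cart in front of the work surface, level with it; the furniture and walls round the work are solid. World frame = base frame: x ahead of the robot, y to its left, z up, the work surface at z = 0. Lengths are in m, angles in rad, forces in N, time in s.
With the tool pointing down it reaches from about 0.375 to 0.925 m from the base axis. Payload 3.1 kg.
Tool frame: the origin (TCP) lies on the centre line of the jaws, within the pads' length; the fingertips stand env.nose_length ahead of it and the grasp point (between the pads) lies 11 mm behind it (env.nose_length is the distance from the TCP to the fingertips, in m); y points along the fingers, z is the direction in which the jaws open and shut, and the axes are right-handed (so a half turn about y gives the same grasp; the last joint's range is limited). The gripper opens to 85 mm and grips with 20 to 120 N. Pads are 22 mm wide; open, the fingers measure 114 mm over their backs; the gripper's body (76 mm by 85 mm) begins 54 mm behind the grasp point. The pads swing forward as they close: fully open they stand 13 mm farther back than shut.
Start: joints at [1.211, 0.383, 0.044, 1.598, -0.018, 1.161, -0.05], TCP at [0.168, -0.628, 0.239] pointing down, gripper open.
Joint ranges: [-2.61, 2.61], [-0.41, 2.15], [-1.48, 1.57], [0, 2.5], [-1.57, 4.71], [0.05, 1.97], [-2.85, 2.85]. Speed limits (rad/s): [2.79, 2.79, 3.14, 3.14, 3.14, 3.14, 3.14].

INTERFACE

Orientations are given as a 3x3 rotation matrix whose columns are the frame's x, y, z axes.
In Python, from plant import env gives the robot as it stands.
- The arm moves only by the tool apply_moves, never from a script. Its arguments are lists of equal length, an entry for each row: "linear": the shift along the world's x, y, z in m, a list of three; "twist": the turn about the world's z in degrees; "hand": the finger opening in m, from 0 to 0.0854. A call has 1 to 20 rows; each row is the pose to reach, as a shift and turn from the pose commanded when the call began; what a row does not reach only later rows make up. A row lasts 1/10 s, in which the tool goes at most 50 mm and 8.59 degrees, less where a joint would pass 70% of its speed; a pose out of reach is approached as far as the arm can. A call with a gripper value outside its range is refused whole. The fingers move at their own pace and stop on an object; "grip_force" is the grip in N (left out, the last holds). Time passes only in rows, so rows that repeat a pose let the fingers close. It gives the time, the measured TCP pose, the force and the opening at its end, in the units of the state.
- env.observe(): the state, without advancing time (a new reading comes with each control period).
- env.read_camera(name): name is "side" or "top"; returns a dict with "pixels" (384x512x3 uint8, blue, green, red), "z_map" (384x512 float32, m along the optical axis (not along the pixel's ray), 0 where there is no reading), "fx", "fy", "cx", "cy" (pixels), "cam_to_world" (4x4, takes a point from camera to world coordinates). Camera axes: x right, y up, looking along -z (the intrinsics and any distortion apply to the point x, -y, -z); pixel columns grow to the right and rows downward; lengths in m; the calibration is good to about 2 mm. A picture is of the moment at which its call begins.
- env.hand_in(): hands the job in, once; it reports no verdict.
Trained networks look in a picture, given as the dict that the camera call returned (one of the last four; its "shot" number tells which), for a name from the list of things; names that differ only in an ending like _2 or _b are one class to them, and where a whole thing is asked for, a point or a joint stands for the part that bears it (a point fixed in the world has none). Each returns a list of dicts, best first, with "p" (0 to 1); they miss things now and then, are a little off and sometimes report something else, mostly with a low value. They report only what shows in the picture. A call takes as long as a camera call. They do not tell look-alikes from the thing itself.
- env.recognise(picture, name): "centre" ([column, row] in pixels, amid what is visible of it).
- env.regions_of(picture, name): "pixels" (384x512 bool, what is visible of it) and "centre" ([column, row] in pixels, amid what is visible of it).
The state is a dict: "clock": time; "joint_pos": joint angles; "joint_velocities": joint speeds; "tau": joint torques, N m; "position": TCP position; "eef_rot": TCP orientation; "ft_force": force on the tool from outside, world axes, zero at the start; "ft_torque": the same for the moment, N m; "opening": finger opening in m.
Only numpy, scipy, OpenCV 4.12 (cv2) and the standard library are available. Lean on these libraries where they do the work, as an engineer would, in place of code of your own. Each camera call takes 0.05 s, during which the arm holds its last target.

TASK

Size the unmarked steel pin that stands alone in the small stand: put it into the largest hole of the aluminium gauge first and work down the row until a hole refuses it, pressing it lightly there for about half a second. Then leave it in the smallest hole it passes, pushed home until the stop lug under its grip meets the plate, and let go: there it stands straight, in a larger hole it leans. Never force it against the gauge (stay below 40 N), and leave the two pins in the rack alone.

Things in the scene. Friction and masses are not known exactly. Their poses are not given: they have to be found in the camera images.
- gauge: aluminium hole gauge, fixed to the table: a flat plate 46 mm (x) by 150 mm (y), 20 mm thick, top 50 mm above the table, on two end feet with low screwed flanges (198 mm over all in y). Open underneath between the feet. Origin under its centre on the table; the four holes lie in a row along its y axis
- hole_1 (a point): centre of the mouth, level with the plate's top, of the gauge's largest hole, for 20 mm (bored 1.2 mm wider than that, 1 mm bevel at the mouth), right through the 20 mm plate; at y = 51 mm in the gauge's frame; z up
- hole_2 (a point): centre of the mouth, level with the plate's top, of the gauge's second largest hole, for 17 mm (bored 1.2 mm wider than that, 1 mm bevel at the mouth), right through the 20 mm plate; at y = 17 mm in the gauge's frame; z up
- hole_3 (a point): centre of the mouth, level with the plate's top, of the gauge's third largest hole, for 14 mm (bored 1.2 mm wider than that, 1 mm bevel at the mouth), right through the 20 mm plate; at y = -17 mm in the gauge's frame; z up
- hole_4 (a point): centre of the mouth, level with the plate's top, of the gauge's smallest hole, for 11 mm (bored 1.2 mm wider than that, 1 mm bevel at the mouth), right through the 20 mm plate; at y = -51 mm in the gauge's frame; z up
- pin_a: one of three unmarked steel pins, 0.09 to 0.15 kg: square grip 22 x 22 x 46 mm on a round shank 40 mm long below a stop lug (5 mm thick, 10 wide, out to 23 mm from the axis, +x side only). Alike but for the shanks: 20, 17 and 14 mm thick, one each; which is which is not told. Any one is in the stand, two in the rack. Origin at the foot's centre; x, y square to the grip's faces
- pin_a_grip (a point): centre of the square grip of body pin_a, 68 mm above its foot and 28 mm above the underside of its stop lug; z runs along the pin from foot to grip
- pin_a_tip (a point): centre of the foot of the shank of the same pin (the end that goes through a hole), 68 mm below point pin_a_grip along the pin
- pin_b: one of three unmarked steel pins, 0.09 to 0.15 kg: square grip 22 x 22 x 46 mm on a round shank 40 mm long below a stop lug (5 mm thick, 10 wide, out to 23 mm from the axis, +x side only). Alike but for the shanks: 20, 17 and 14 mm thick, one each; which is which is not told. Any one is in the stand, two in the rack. Origin at the foot's centre; x, y square to the grip's faces
- pin_b_grip (a point): centre of the square grip of body pin_b, 68 mm above its foot and 28 mm above the underside of its stop lug; z runs along the pin from foot to grip
- pin_b_tip (a point): centre of the foot of the shank of the same pin (the end that goes through a hole), 68 mm below point pin_b_grip along the pin
- pin_c: one of three unmarked steel pins, 0.09 to 0.15 kg: square grip 22 x 22 x 46 mm on a round shank 40 mm long below a stop lug (5 mm thick, 10 wide, out to 23 mm from the axis, +x side only). Alike but for the shanks: 20, 17 and 14 mm thick, one each; which is which is not told. Any one is in the stand, two in the rack. Origin at the foot's centre; x, y square to the grip's faces
- pin_c_grip (a point): centre of the square grip of body pin_c, 68 mm above its foot and 28 mm above the underside of its stop lug; z runs along the pin from foot to grip
- pin_c_tip (a point): centre of the foot of the shank of the same pin (the end that goes through a hole), 68 mm below point pin_c_grip along the pin
- stand_top (a point): centre of the top, 38 mm above the table, of the small grey stand (42 x 46 mm, fixed), in whose one 23 mm well the pin to be sized stands on its foot, 6 mm above the table. The longer grey block (42 x 120 mm, same height) is the rack, with two such wells
There are look-alikes about, which are no part of the job. What is shaped like the part that bears stand_top but blue is not meant. What is shaped like the pin_c but blue is not meant.

How it is judged:
By the outcome, as a careful person would: the job done as asked, in the order asked, and still so for the second after the job is handed in, with the robot touching nothing.
It also fails if it takes over 67 s, if anything falls off the work surface, if the arm or the gripper's body presses on something with over 40 N, if the wrist force passes 120 N, or if a joint passes its speed limit or range.

## Working session

There is one attempt and no reset: what is moved stays moved. The work goes in short steps, Python scripts to look and compute and a tool call to move; the robot and the scene stay as the last step left them, time stands still between calls to the robot, and variables do not carry over. Pictures are saved under pics/ and viewed, and the job is handed in when it is done.

Besides the shell and the picture viewer there is one more tool, called as name(argument=value, ...) on one line, values as JSON. apply_moves: Moves the arm, as the interface text tells. Its arguments: {"type":"object","properties":{"linear":{"type":"array","items":{"type":"array","items":{"type":"number"}}},"twist":{"type":"array","items":{"type":"number"}},"hand":{"type":"array","items":{"type":"number"}},"grip_force":{"type":"number"}},"required":["linear","twist","hand"]}

```bash
ls; mkdir -p pics; cat > h.py <<'E'
import numpy as np, cv2
from plant import env
def shot(n,f):
    p=env.read_camera(n); cv2.imwrite(f'pics/{f}.png',p['pixels']); np.savez(f'pics/{f}.npz',**{k:v for k,v in p.items()}); return p
def world(p,c,r,z=None):
    M=np.array(p['cam_to_world']); c=np.asarray(c,float); r=np.asarray(r,float)
    if z is None: z=p['z_map'][r.astype(int),c.astype(int)]
    P=np.stack([(c-p['cx'])/p['fx']*z,-(r-p['cy'])/p['fy']*z,-z],-1)
    return P@M[:3,:3].T+M[:3,3]
def onplane(p,c,r,h):
    M=np.array(p['cam_to_world']); d=M[:3,:3]@np.array([(c-p['cx'])/p['fx'],-(r-p['cy'])/p['fy'],-1]); o=M[:3,3]
    return o+d*(h-o[2])/d[2]
E
python3 - <<'E'
from h import *
s=env.observe(); print({k:np.round(v,3) for k,v in s.items()}, env.nose_length)
for n in('top','side'):
    p=shot(n,n+'0'); print(n,[k for k in p],p['fx'],p['cx'],np.round(p['cam_to_world'],3).tolist())
    for t in('gauge','pin_a','stand_top','hole_1'):
        for d in env.recognise(p,t): print(t,np.round(d['centre'],1),round(d['p'],2),np.round(world(p,*d['centre']),3))
E
```

```text
pics
{'clock': np.float64(0.0), 'joint_pos': array([ 1.211,  0.384,  0.044,  1.6  , -0.018,  1.161, -0.05 ]), 'joint_velocities': array([-0.   ,  0.001,  0.001,  0.001,  0.001,  0.002, -0.001]), 'tau': array([-0.0000e+00, -4.3346e+01,  1.0240e+00, -2.4952e+01,  1.1000e-02,
        1.1000e-02, -0.0000e+00]), 'position': array([ 0.168, -0.627,  0.238]), 'eef_rot': array([[-0.966, -0.001,  0.259],
       [-0.259,  0.003, -0.966],
       [ 0.   , -1.   , -0.003]]), 'ft_force': array([ 0.172,  0.71 , -0.365]), 'ft_torque': array([-0.023,  0.001,  0.008]), 'opening': np.float64(0.086)} 0.008
top ['pixels', 'z_map', 'fx', 'fy', 'cx', 'cy', 'cam_to_world', 'shot'] 482.0082242651273 247.08201544094837 [[-0.016, 0.99, -0.139, 0.411], [-1.0, -0.014, 0.016, -0.182], [0.014, 0.139, 0.99, 1.018], [0.0, 0.0, 0.0, 1.0]]
gauge [197.4 193.5] 0.6 [ 0.543 -0.097  0.05 ]
gauge [251.8 121.4] 0.46 [ 0.678 -0.208  0.1  ]
pin_a [297.9 172.4] 0.82 [ 0.576 -0.296  0.093]
pin_a [298.3 219.1] 0.7 [ 0.484 -0.293  0.1  ]
pin_a [254.6 122.1] 0.66 [ 0.677 -0.213  0.099]
pin_a [283.5 124.9] 0.61 [ 0.671 -0.27   0.097
[... 322 characters left out ...]
 'z_map', 'fx', 'fy', 'cx', 'cy', 'cam_to_world', 'shot'] 482.29492013175934 258.8535137749331 [[-0.999, 0.027, -0.029, 0.513], [-0.038, -0.413, 0.91, 0.608], [0.012, 0.91, 0.414, 0.426], [0.0, 0.0, 0.0, 1.0]]
gauge [247.2 233.1] 0.9 [ 0.552 -0.055  0.048]
pin_a [183.2 181. ] 0.96 [ 0.679 -0.198  0.072]
pin_a [237.  171.1] 0.76 [ 0.587 -0.285  0.059]
pin_a [289.7 165.6] 0.7 [ 0.482 -0.283  0.074]
pin_a [187.1 166.2] 0.62 [ 0.673 -0.212  0.096]
pin_a [243.9 235.1] 0.54 [ 0.558 -0.059  0.042]
stand_top [274.2 168.6] 0.74 [ 0.512 -0.383  0.026]
stand_top [324.5 172.8] 0.74 [ 0.403 -0.366  0.027]
stand_top [293.5 191.8] 0.66 [ 0.472 -0.27   0.023]
hole_1 [245.7 235.5] 0.86 [ 0.555 -0.054  0.044]
```

```bash
python3 - <<'E'
import cv2
a=cv2.imread('pics/top0.png');b=cv2.imread('pics/side0.png')
cv2.imwrite('pics/top0c.png',cv2.resize(a[90:290,130:390],(780,600),interpolation=cv2.INTER_CUBIC))
cv2.imwrite('pics/side0c.png',cv2.resize(b[130:290,150:358],(780,600),interpolation=cv2.INTER_CUBIC))
E
```

```text
(no output)
```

View pics/top0.png

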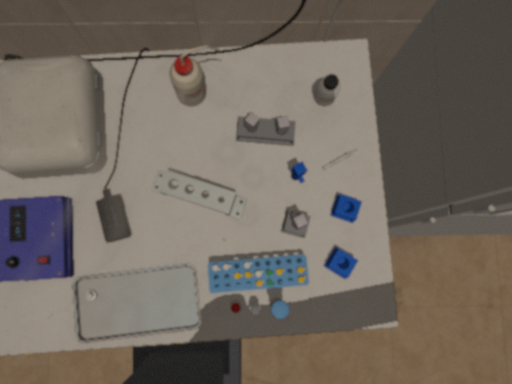

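View pics/top0c.png

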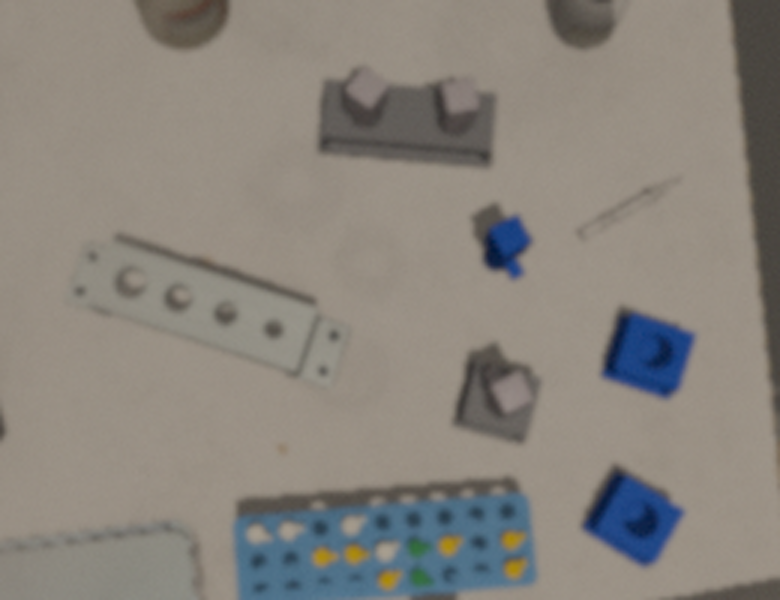

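View pics/side0c.png

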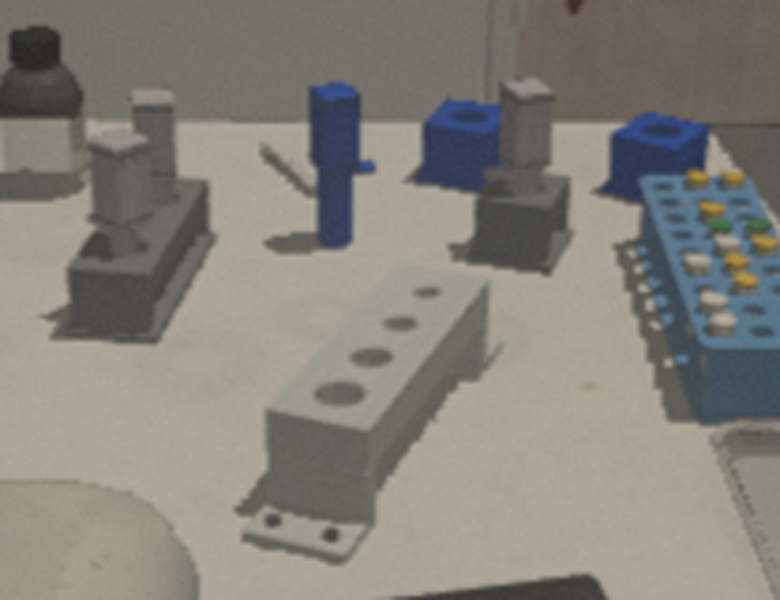

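Steel pins show in top view at (298,219), alone in the small grey stand, and at (250,120) and (283,123) in the rack. There is a blue look-alike at (298,172), and the blue stands at (347,205) and (341,263) are look-alikes too. The target is the pin at (298,219). Next I'll measure the geometry, with an enlarged crop of the target.

```bash
cat >> h.py <<'E'
def cloud(p):
    r,c=np.mgrid[0:384,0:512]; W=world(p,c,r); W[p['z_map']<=0]=np.nan; return W
E
python3 - <<'E'
from h import *
for n in('top0','side0'):
    p=dict(np.load(f'pics/{n}.npz')); W=cloud(p); z=W[...,2]
    with np.errstate(all='ignore'):
        t=(W[...,0]>.3)&(W[...,0]<.8)&(W[...,1]>-.5)&(W[...,1]<.1)&(abs(z)<.012); print(n,'table z',np.median(z[t]))
        g=(abs(z-.05)<.006)&(abs(W[...,0]-.545)<.07)&(abs(W[...,1]+.1)<.12)
        k=(abs(z-.097)<.006)&(abs(W[...,0]-.49)<.05)&(abs(W[...,1]+.295)<.05)
    for nm,m in(('gauge',g),('pin',k)):
        q=W[m]; rect=cv2.minAreaRect((q[:,:2]*1000).astype(np.float32)); print(nm,m.sum(),np.round(rect[0],1),np.round(rect[1],1),round(rect[2],1),'z',np.median(q[:,2]).round(4),'mean',q.mean(0).round(4))
    # holes: segment dark blobs
    im=p['pixels'];
    x0,x1,y0,y1=(265,325,195,245) if n=='top0' else (255,320,140,215)
    cv2.imwrite(f'pics/{n}pin.png',cv2.resize(im[y0:y1,x0:x1],None,fx=8,fy=8,interpolation=cv2.INTER_CUBIC))
    x0,x1,y0,y1=(150,250,160,225) if n=='top0' else (210,290,190,285)
    cv2.imwrite(f'pics/{n}g.png',cv2.resize(im[y0:y1,x0:x1],None,fx=6,fy=6,interpolation=cv2.INTER_CUBIC))
E
```

```text
top0 table z 0.0009512005604994656
gauge 1485 [548.7 -96.2] [150.7  46.4] 70.9 z 0.0506 mean [ 0.5477 -0.0982  0.0505]
pin 134 [ 483.2 -298.6] [21.4 21.9] 25.5 z 0.0972 mean [ 0.483  -0.2983  0.0972]
side0 table z -0.0002598151694492845
gauge 1312 [546.9 -95.9] [154.7  47.9] 70.6 z 0.0492 mean [ 0.5483 -0.0874  0.0488]
pin 76 [ 482.4 -297.3] [23.6 24.9] 24.6 z 0.0954 mean [ 0.4825 -0.2937  0.0949]
```

View pics/top0pin.png

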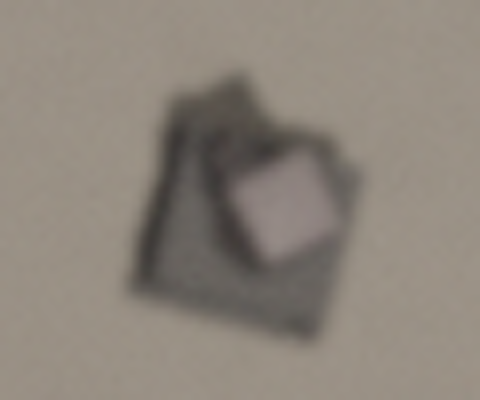

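View pics/side0pin.png

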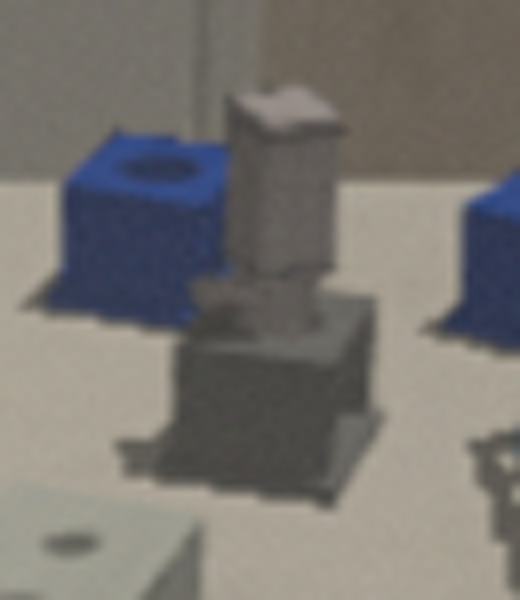

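View pics/top0g.png

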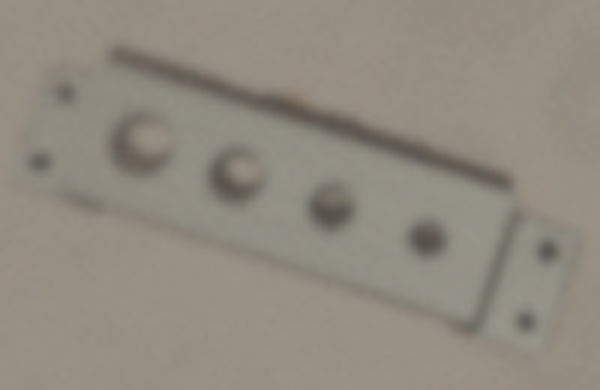

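View pics/side0g.png

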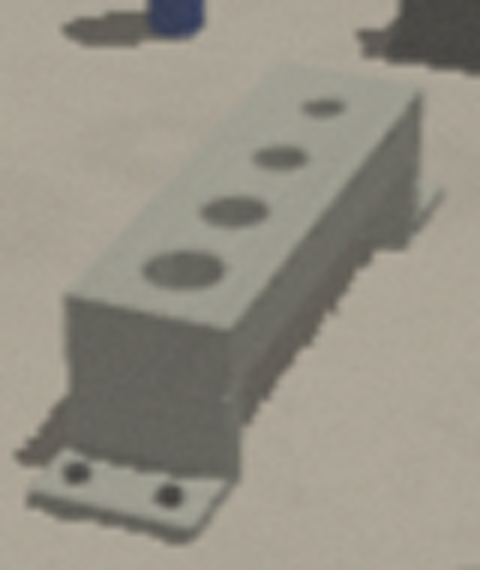

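```bash
python3 - <<'E'
from h import *
c0=np.array([.548,-.0961]); u=np.array([np.cos(np.radians(70.75)),np.sin(np.radians(70.75))])
for n,h in(('top0',.0506),('side0',.0490)):
    p=dict(np.load(f'pics/{n}.npz')); M=p['cam_to_world']
    # rectify plate: 0.25mm px, centered gauge, rows along u
    v=np.array([u[1],-u[0]])
    S=.00025; N=640;K=200
    i,j=np.mgrid[0:N,0:K]
    X=c0+((i-N/2)*S)[...,None]*u+((j-K/2)*S)[...,None]*v
    P=np.concatenate([X,np.full(X.shape[:2]+(1,),h)],-1)
    q=(P-M[:3,3])@M[:3,:3]
    cc=p['cx']+p['fx']*q[...,0]/-q[...,2]; rr=p['cy']+p['fy']*q[...,1]/q[...,2]
    im=cv2.remap(p['pixels'],cc.astype(np.float32),rr.astype(np.float32),cv2.INTER_CUBIC); cv2.imwrite(f'pics/{n}rect.png',im)
    g=cv2.cvtColor(im,cv2.COLOR_BGR2GRAY)
    if n=='side0': m=(g<np.median(g[:,60:140])*.8).astype(np.uint8)
    else: m=(g<np.median(g[:,60:140])*.8).astype(np.uint8)
    k,l,s,ce=cv2.connectedComponentsWithStats(m)
    for a in range(1,k):
        if s[a,4]>300: print(n,'i',((ce[a][1]-N/2)*.25).round(2),'j',((ce[a][0]-K/2)*.25).round(2),s[a].tolist(),np.round((c0+(ce[a][1]-N/2)*S*u+(ce[a][0]-K/2)*S*v)*1000,1))
cv2.imwrite('pics/rects.png',np.hstack([cv2.imread('pics/top0rect.png')[20:620],cv2.imread('pics/side0rect.png')[20:620]]))
E
```

```text
top0 i -0.14 j 24.11 [192, 37, 8, 562, 3393] [ 570.7 -104.2]
top0 i -50.7 j -0.9 [76, 95, 42, 46, 1420] [ 530.4 -143.7]
top0 i -16.51 j -2.3 [69, 226, 44, 57, 1879] [ 540.4 -110.9]
top0 i 19.0 j -3.94 [62, 359, 59, 66, 1924] [550.5 -76.9]
top0 i 53.5 j -4.74 [59, 492, 61, 73, 2041] [561.2 -44. ]
side0 i 58.38 j -7.8 [0, 45, 181, 595, 5796] [559.9 -38.4]
side0 i -52.21 j -1.74 [73, 90, 42, 44, 1307] [ 529.1 -144.8]
side0 i -18.28 j -1.88 [65, 220, 56, 54, 2228] [ 540.2 -112.7]
side0 i 15.71 j -1.95 [59, 350, 68, 66, 3463] [551.3 -80.6]
side0 i 49.94 j -1.89 [52, 480, 82, 79, 4988] [562.7 -48.3]
```

View pics/rects.png

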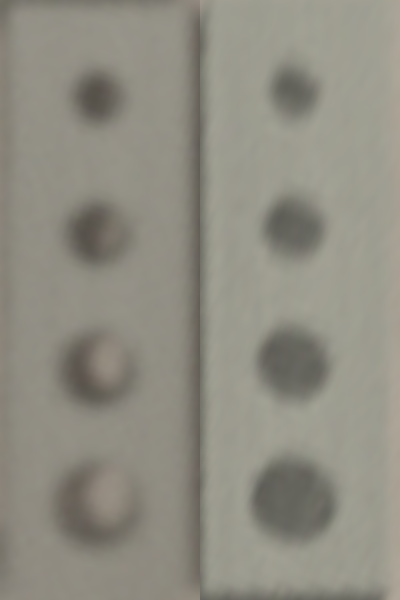

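The target pin (top view 298,219) is confirmed: a steel pin alone in the small grey stand, yaw about 25°, lug towards +x/+y. The gauge's largest hole is at its +y end. I'll move above the pin.

apply_moves(linear=[[0.315,0.33,0],[0.315,0.33,0],[0.315,0.33,0],[0.315,0.33,0],[0.315,0.33,0],[0.315,0.33,0],[0.315,0.33,0],[0.315,0.33,0],[0.315,0.33,0],[0.315,0.33,0],[0.315,0.33,0],[0.315,0.33,0],[0.315,0.33,-0.09],[0.315,0.33,-0.09],[0.315,0.33,-0.09],[0.315,0.33,-0.09]], twist=[10,10,10,10,10,10,10,10,10,10,10,10,10,10,10,10], hand=[0.06,0.06,0.06,0.06,0.06,0.06,0.06,0.06,0.06,0.06,0.06,0.06,0.06,0.06,0.06,0.06], grip_force=40)

```text
clock: 2.1
position: [0.4815, -0.2997, 0.1491]
eef_rot: [[-0.908, -0.002, 0.419], [-0.419, 0.0, -0.908], [0.002, -1.0, -0.001]]
ft_force: [1.5, 0.5, 0.4]
opening: 0.0595
```

apply_moves(linear=[[0.001,0.0015,-0.045],[0.001,0.0015,-0.075],[0.001,0.0015,-0.086],[0.001,0.0015,-0.086],[0.001,0.0015,-0.086],[0.001,0.0015,-0.086]], twist=[0,0,0,0,0,0], hand=[0.06,0.06,0.06,0.06,0.06,0.06])

```text
clock: 2.7
position: [0.4863, -0.2976, 0.0659]
eef_rot: [[-0.906, 0.004, 0.422], [-0.422, -0.003, -0.906], [-0.003, -1.0, 0.004]]
ft_force: [0.1, 0.4, -0.4]
opening: 0.0602
```

```bash
python3 - <<'E'
from h import *
s=env.observe(); print(np.round(s['position'],4),np.round(s['ft_force'],2),np.round(s['ft_torque'],2))
p=shot('side','s1'); cv2.imwrite('pics/s1c.png',cv2.resize(p['pixels'][110:230,230:360],None,fx=5,fy=5,interpolation=cv2.INTER_CUBIC))
E
```

```text
[ 0.4863 -0.2976  0.0659] [ 0.05  0.43 -0.41] [ 0.02  0.04 -0.05]
```

View pics/s1c.png

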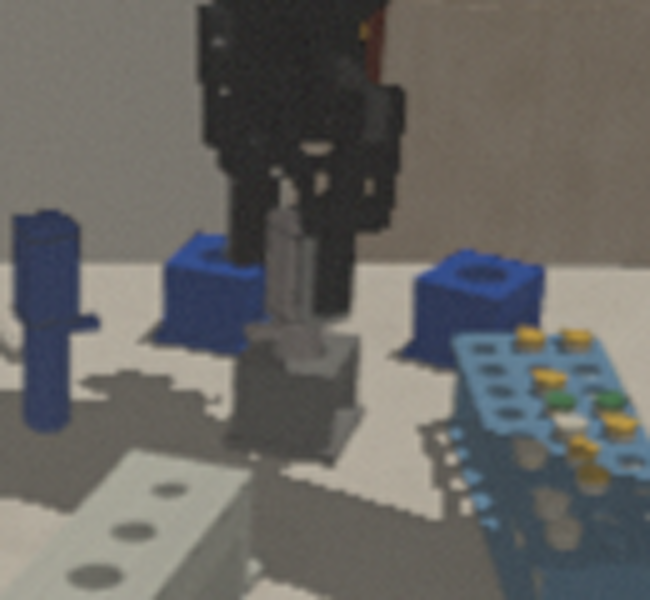

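The open fingers straddle the steel pin in the grey stand (crop 290,270). I'll centre slightly and close.

apply_moves(linear=[[-0.003,0,-0.002],[-0.003,0,-0.002],[-0.003,0,-0.002]], twist=[0,0,0], hand=[0.06,0.06,0.06])

```text
clock: 3.05
position: [0.481, -0.2964, 0.0614]
eef_rot: [[-0.906, -0.0, 0.422], [-0.422, -0.0, -0.906], [0.0, -1.0, 0.0]]
ft_force: [0.0, -0.5, 0.1]
opening: 0.06
```

apply_moves(linear=[[0,0,0],[0,0,0],[0,0,0],[0,0,0],[0,0,0],[0,0,0],[0,0,0],[0,0,0]], twist=[0,0,0,0,0,0,0,0], hand=[0.01,0.01,0.01,0.01,0.01,0.01,0.01,0.01])

```text
clock: 3.85
position: [0.4812, -0.2963, 0.0612]
eef_rot: [[-0.906, -0.0, 0.423], [-0.423, 0.0, -0.906], [0.0, -1.0, -0.0]]
ft_force: [0.3, -1.3, -0.9]
opening: 0.0219
```

apply_moves(linear=[[0,0,0.02],[0,0,0.05],[0,0,0.08],[0,0,0.08],[0.0825,0.2485,0.08],[0.0825,0.2485,0.08],[0.0825,0.2485,0.08],[0.0825,0.2485,0.08],[0.0825,0.2485,0.08],[0.0825,0.2485,0.08],[0.0825,0.2485,0.08],[0.0825,0.2485,0.08],[0.0825,0.2485,0.06],[0.0825,0.2485,0.06],[0.0825,0.2485,0.06],[0.0825,0.2485,0.06],[0.0825,0.2485,0.06]], twist=[0,0,0,0,0,0,0,0,0,0,0,0,0,0,0,0,0], hand=[0.01,0.01,0.01,0.01,0.01,0.01,0.01,0.01,0.01,0.01,0.01,0.01,0.01,0.01,0.01,0.01,0.01])

```text
clock: 5.55
position: [0.5642, -0.0486, 0.1221]
eef_rot: [[-0.907, 0.001, 0.422], [-0.422, -0.0, -0.907], [-0.001, -1.0, 0.001]]
ft_force: [0.5, -0.1, -1.8]
opening: 0.0212
```

```bash
python3 - <<'E'
from h import *
s=env.observe(); print(np.round(s['position'],4),np.round(s['ft_force'],2),np.round(s['ft_torque'],2))
p=shot('side','s2'); cv2.imwrite('pics/s2c.png',cv2.resize(p['pixels'][160:290,185:315],None,fx=6*.76,fy=6*.76,interpolation=cv2.INTER_CUBIC))
E
```

```text
[ 0.5642 -0.0486  0.1221] [ 0.48 -0.06 -1.79] [-0.04 -0.04  0.04]
```

View pics/s2c.png

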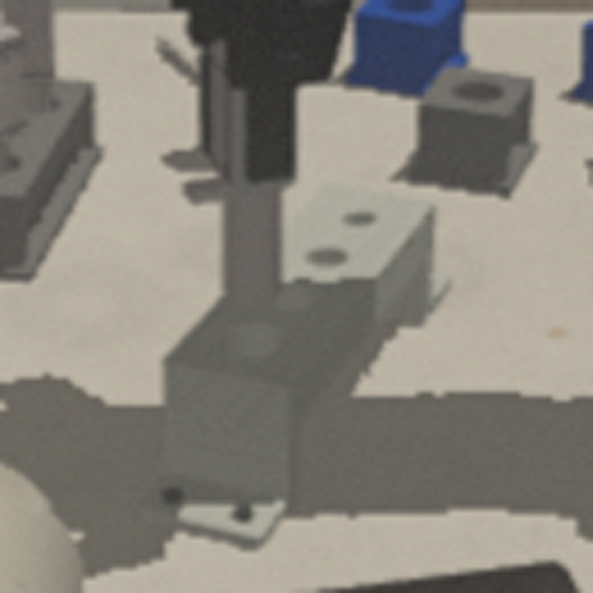

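```bash
cat >> h.py <<'E'
def shank(f,xy,zlo,zhi,R=.03):
    # fit shank axis from side depth: rows of pixels with cloud near xy
    p=dict(np.load(f'pics/{f}.npz')); W=cloud(p)
    with np.errstate(all='ignore'):
        m=(np.hypot(W[...,0]-xy[0],W[...,1]-xy[1])<R)&(W[...,2]>zlo)&(W[...,2]<zhi)
    return p,W,m
E
python3 - <<'E'
from h import *
p,W,m=shank('s2',(.564,-.0486),.056,.115,.018)
for r in range(384):
    c=np.where(m[r])[0]
    if len(c): 
        q=W[r,c]; print(r,c[0],c[-1],len(c),'x',(q[:,0].min()*1e3).round(1),(q[:,0].max()*1e3).round(1),'ymax',(q[:,1].max()*1e3).round(1),'z',(q[:,2].mean()*1e3).round(1))
E
```

```text
196 231 231 1 x 576.8 576.8 ymax -50.6 z 114.2
197 232 232 1 x 574.9 574.9 ymax -46.1 z 114.7
199 228 233 5 x 573.1 580.8 ymax -42.6 z 111.6
200 229 247 7 x 551.7 579.2 ymax -36.8 z 111.9
201 229 247 11 x 551.6 578.8 ymax -33.2 z 112.3
202 230 245 13 x 555.1 577.1 ymax -31.7 z 110.4
203 230 245 16 x 555.2 577.1 ymax -36.4 z 107.5
204 230 245 14 x 555.2 577.3 ymax -38.5 z 105.6
205 233 245 13 x 555.2 574.0 ymax -38.4 z 103.5
206 233 245 12 x 555.2 573.8 ymax -38.4 z 102.0
207 233 245 13 x 555.1 574.0 ymax -38.6 z 100.4
208 233 245 13 x 555.2 573.8 ymax -38.6 z 98.8
209 233 245 13 x 555.3 573.8 ymax -37.9 z 97.2
210 233 245 13 x 555.1 573.8 ymax -38.5 z 95.2
211 233 245 13 x 555.1 574.0 ymax -36.9 z 93.8
212 233 245 13 x 555.3 574.0 ymax -38.2 z 92.1
213 233 245 13 x 555.1 573.8 ymax -39.3 z 90.2
214 234 245 12 x 555.3 571.9 ymax -38.0 z 88.8
215 234 245 12 x 555.2 571.9 ymax -38.7 z 87.3
216 234 245 12 x 555.2 571.9 ymax -38.2 z 85.3
217 234 245 12 x 555.1 571.9 ymax -39.7 z 83.4
218 234 245 12 x 555.3 571.9 ymax -38.9 z 81.7
219 234 245 12 x 555.2 571.9 ymax -38.7 z 80.3
220 234 245 12 x 555.1 571.9 ymax -38.1 z 78.7
221 234 245 12 x 555.2 572.1 ymax -38.2 z 76.8
222 234 245 12 x 555.2 572.0 ymax -38.5 z 75.2
223 234 245 12 x 555.3 572.1 ymax -37.2 z 73.2
224 234 245 12 x 555.2 572.1 ymax -38.8 z 71.3
225 234 245 12 x 555.2 572.1 ymax -37.4 z 69.8
226 235 244 10 x 556.6 570.5 ymax -38.6 z 68.6
227 238 241 4 x 561.2 565.8 ymax -37.9 z 66.7
```

The shank reads about 19–20 mm wide. In the side camera its axis is at (563.6, -48.4) and hole 1 is at (562.7, -48.3). I'll shift -1 mm in x and lower gently.

apply_moves(linear=[[-0.001,0,0],[-0.001,0,-0.01],[-0.001,0,-0.013],[-0.001,0,-0.015],[-0.001,0,-0.015],[-0.001,0,-0.015],[-0.001,0,-0.015]], twist=[0,0,0,0,0,0,0], hand=[0.01,0.01,0.01,0.01,0.01,0.01,0.01])

```text
clock: 6.3
position: [0.5629, -0.0478, 0.1064]
eef_rot: [[-0.906, 0.0, 0.423], [-0.423, 0.0, -0.906], [-0.0, -1.0, 0.0]]
ft_force: [0.8, -0.3, -0.9]
opening: 0.021
```

apply_moves(linear=[[0,0,-0.001],[0,0,-0.002],[0,0,-0.003],[0,0,-0.004],[0,0,-0.004],[0,0,-0.004]], twist=[0,0,0,0,0,0], hand=[0.01,0.01,0.01,0.01,0.01,0.01])

```text
clock: 6.9
position: [0.5629, -0.0478, 0.1022]
eef_rot: [[-0.906, 0.0, 0.423], [-0.423, 0.0, -0.906], [-0.0, -1.0, 0.0]]
ft_force: [0.8, 0.7, -2.2]
opening: 0.0217
```

apply_moves(linear=[[0,0,-0.003],[0,0,-0.006],[0,0,-0.009],[0,0,-0.012],[0,0,-0.012],[0,0,-0.012],[0,0,-0.012]], twist=[0,0,0,0,0,0,0], hand=[0.01,0.01,0.01,0.01,0.01,0.01,0.01])

```text
clock: 7.6
position: [0.5629, -0.0478, 0.0903]
eef_rot: [[-0.906, 0.0, 0.423], [-0.423, 0.0, -0.906], [-0.0, -1.0, -0.0]]
ft_force: [1.4, 0.4, -2.1]
opening: 0.0217
```

```bash
python3 - <<'E'
from h import *
s=env.observe(); print(np.round(s['position'],4),np.round(s['ft_force'],2),np.round(s['ft_torque'],2))
p=shot('side','s3'); cv2.imwrite('pics/s3c.png',cv2.resize(p['pixels'][160:290,185:315],None,fx=4.5,fy=4.5,interpolation=cv2.INTER_CUBIC))
E
```

```text
[ 0.5629 -0.0478  0.0903] [ 1.45  0.38 -2.11] [ 0.18 -0.32  0.01]
```

View pics/s3c.png

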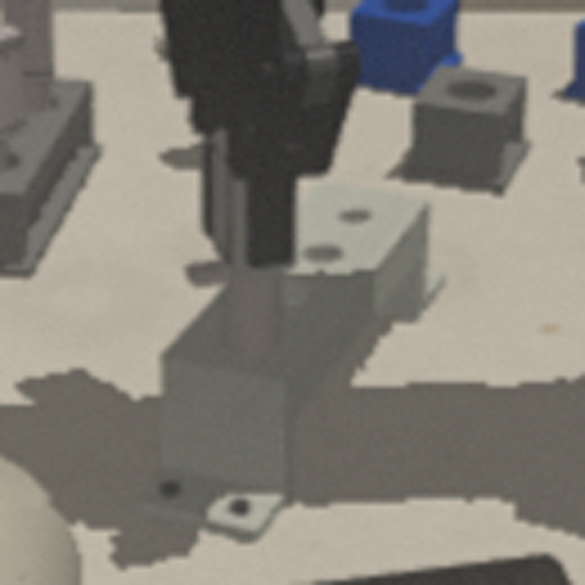

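The pin is inside hole 1 (crop 255,345) with no resistance. Going deeper, right through the plate.

apply_moves(linear=[[0,0,-0.004],[0,0,-0.008],[0,0,-0.012],[0,0,-0.016],[0,0,-0.018],[0,0,-0.018],[0,0,-0.018],[0,0,-0.018]], twist=[0,0,0,0,0,0,0,0], hand=[0.01,0.01,0.01,0.01,0.01,0.01,0.01,0.01])

```text
clock: 8.45
position: [0.5628, -0.0478, 0.0722]
eef_rot: [[-0.906, 0.0, 0.423], [-0.423, 0.0, -0.906], [-0.0, -1.0, -0.0]]
ft_force: [2.2, 0.6, -2.1]
opening: 0.021
```

apply_moves(linear=[[0.0005,0,0],[0.001,0,0],[0.001,0,0],[0.001,0,0]], twist=[0,0,0,0], hand=[0.01,0.01,0.01,0.01])

```text
clock: 8.85
position: [0.5632, -0.048, 0.0721]
eef_rot: [[-0.906, -0.001, 0.423], [-0.423, -0.0, -0.906], [0.001, -1.0, -0.0]]
ft_force: [0.5, -0.0, -1.9]
opening: 0.0215
```

apply_moves(linear=[[-0.001,0,0],[-0.002,0,0],[-0.002,0,0],[-0.002,0,0]], twist=[0,0,0,0], hand=[0.01,0.01,0.01,0.01])

```text
clock: 9.25
position: [0.5628, -0.0478, 0.0726]
eef_rot: [[-0.906, 0.002, 0.423], [-0.423, 0.0, -0.906], [-0.002, -1.0, 0.001]]
ft_force: [3.1, 0.5, -3.3]
opening: 0.0214
```

apply_moves(linear=[[0.001,0.0005,0],[0.001,0.001,0],[0.001,0.001,0],[0.001,0.001,0]], twist=[0,0,0,0], hand=[0.01,0.01,0.01,0.01])

```text
clock: 9.65
position: [0.5628, -0.0473, 0.0724]
eef_rot: [[-0.906, 0.0, 0.422], [-0.422, -0.001, -0.906], [0.0, -1.0, 0.001]]
ft_force: [1.4, -0.2, -1.0]
opening: 0.0215
```

apply_moves(linear=[[0,-0.001,0],[0,-0.002,0],[0,-0.002,0],[0,-0.002,0]], twist=[0,0,0,0], hand=[0.01,0.01,0.01,0.01])

```text
clock: 10.05
position: [0.5628, -0.0479, 0.0723]
eef_rot: [[-0.906, 0.0, 0.423], [-0.423, 0.001, -0.906], [-0.001, -1.0, -0.001]]
ft_force: [2.2, 2.0, -1.4]
opening: 0.0217
```

apply_moves(linear=[[0.001,0.001,0],[0.002,0.001,0],[0.003,0.001,0],[0.003,0.001,0],[0.003,0.001,0]], twist=[0,0,0,0,0], hand=[0.01,0.01,0.01,0.01,0.01])

```text
clock: 10.55
position: [0.5645, -0.0482, 0.0716]
eef_rot: [[-0.906, -0.003, 0.422], [-0.422, -0.0, -0.906], [0.003, -1.0, -0.001]]
ft_force: [-1.6, 0.9, -1.7]
opening: 0.0215
```

apply_moves(linear=[[-0.001,0.001,0],[-0.0015,0.002,0],[-0.002,0.003,0],[-0.002,0.003,0],[-0.002,0.003,0]], twist=[0,0,0,0,0], hand=[0.01,0.01,0.01,0.01,0.01])

```text
clock: 11.05
position: [0.564, -0.0462, 0.0724]
eef_rot: [[-0.907, 0.001, 0.422], [-0.422, -0.001, -0.907], [0.0, -1.0, 0.002]]
ft_force: [0.5, -2.0, -1.6]
opening: 0.0214
```

Probing sideways gives hole 1's centre at TCP (0.5637, -0.0470) with about 0.7 mm of play, so this looks like the 20 mm pin. I'll still test hole 2. First lift out.

apply_moves(linear=[[0,-0.001,0],[0,-0.001,0.01],[0,-0.001,0.02],[0,-0.001,0.04],[0,-0.001,0.055],[0,-0.001,0.055],[-0.0115,-0.033,0.055],[-0.0115,-0.033,0.055],[-0.0115,-0.033,0.055],[-0.0115,-0.033,0.046],[-0.0115,-0.033,0.046],[-0.0115,-0.033,0.046],[-0.0115,-0.033,0.046]], twist=[0,0,0,0,0,0,0,0,0,0,0,0,0], hand=[0.01,0.01,0.01,0.01,0.01,0.01,0.01,0.01,0.01,0.01,0.01,0.01,0.01])

```text
clock: 12.35
position: [0.5523, -0.077, 0.118]
eef_rot: [[-0.906, -0.0, 0.424], [-0.424, 0.0, -0.906], [0.0, -1.0, -0.001]]
ft_force: [-0.5, 0.4, -1.2]
opening: 0.0219
```

```bash
python3 - <<'E'
from h import *
s=env.observe(); print(np.round(s['position'],4),np.round(s['ft_force'],2))
p=shot('side','s4'); cv2.imwrite('pics/s4c.png',cv2.resize(p['pixels'][160:290,185:315],None,fx=4.5,fy=4.5,interpolation=cv2.INTER_CUBIC))
p,W,m=shank('s4',(s['position'][0],s['position'][1]),.056,.115,.018)
for r in range(384):
    c=np.where(m[r])[0]
    if len(c)>5: 
        q=W[r,c]; print(r,c[0],c[-1],'x',(q[:,0].min()*1e3).round(1),(q[:,0].max()*1e3).round(1),'ymax',(q[:,1].max()*1e3).round(1),'z',(q[:,2].mean()*1e3).round(1))
E
```

```text
[ 0.5523 -0.077   0.118 ] [-0.48  0.44 -1.17]
194 237 254 x 542.5 569.7 ymax -62.0 z 109.3
195 238 256 x 539.5 567.6 ymax -60.7 z 109.4
196 239 254 x 542.9 565.9 ymax -59.9 z 107.8
197 239 254 x 542.9 565.9 ymax -66.4 z 104.3
198 239 254 x 543.0 566.0 ymax -64.9 z 102.7
199 243 254 x 542.9 560.1 ymax -66.8 z 100.8
200 243 254 x 542.9 560.1 ymax -66.2 z 98.9
201 243 254 x 542.9 560.1 ymax -65.8 z 97.2
202 243 254 x 542.9 559.9 ymax -66.5 z 95.4
203 243 254 x 542.9 560.0 ymax -66.7 z 93.7
204 243 254 x 542.8 559.9 ymax -65.7 z 92.5
205 243 254 x 542.8 560.1 ymax -66.8 z 90.4
206 243 254 x 542.8 560.2 ymax -66.1 z 88.7
207 243 254 x 542.9 560.2 ymax -67.3 z 86.7
208 243 254 x 542.8 560.2 ymax -67.6 z 84.8
209 243 254 x 542.8 560.1 ymax -66.8 z 83.1
210 243 254 x 542.8 560.1 ymax -67.2 z 81.4
211 243 254 x 542.8 560.0 ymax -67.7 z 79.7
212 243 254 x 542.7 560.1 ymax -67.2 z 77.9
213 243 254 x 542.7 560.1 ymax -65.8 z 76.1
214 243 254 x 542.7 560.1 ymax -67.3 z 74.5
215 243 254 x 542.7 560.2 ymax -66.5 z 72.2
216 243 254 x 542.8 560.2 ymax -67.8 z 70.3
217 243 254 x 542.7 560.1 ymax -68.6 z 68.7
218 243 254 x 542.7 560.1 ymax -67.7 z 67.2
219 243 253 x 544.2 560.1 ymax -65.9 z 65.5
220 245 252 x 545.7 556.7 ymax -66.0 z 64.2
```

View pics/s4c.png

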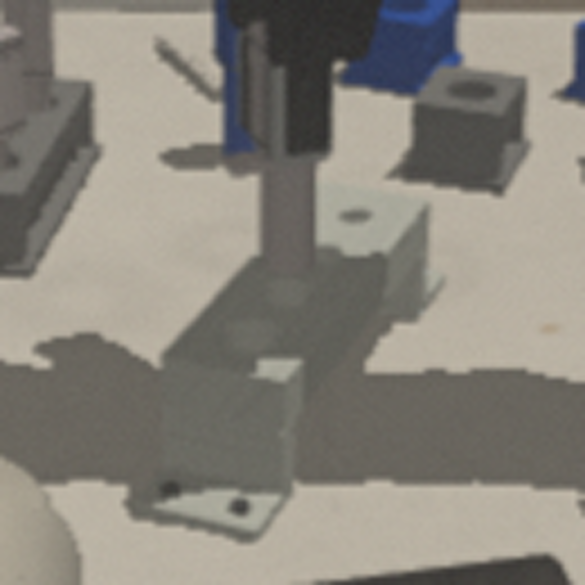

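apply_moves(linear=[[0,-0.002,0],[0,-0.002,-0.005],[0,-0.002,-0.009],[0,-0.002,-0.011],[0,-0.002,-0.011],[0,-0.002,-0.011],[0,-0.002,-0.011],[0,-0.002,-0.011]], twist=[0,0,0,0,0,0,0,0], hand=[0.01,0.01,0.01,0.01,0.01,0.01,0.01,0.01])

```text
clock: 13.2
position: [0.5524, -0.0799, 0.1075]
eef_rot: [[-0.906, 0.0, 0.423], [-0.423, -0.0, -0.906], [-0.0, -1.0, 0.0]]
ft_force: [-0.0, 0.3, -2.4]
opening: 0.0217
```

apply_moves(linear=[[0,0.0008,0],[0,0.0008,-0.001],[0,0.0008,-0.002],[0,0.0008,-0.002],[0,0.0008,-0.002]], twist=[0,0,0,0,0], hand=[0.01,0.01,0.01,0.01,0.01])

```text
clock: 13.7
position: [0.5522, -0.0791, 0.1052]
eef_rot: [[-0.906, -0.0, 0.423], [-0.423, 0.0, -0.906], [0.0, -1.0, -0.0]]
ft_force: [-0.7, -0.4, -0.7]
opening: 0.0213
```

apply_moves(linear=[[0,0,-0.0005],[0,0,-0.001],[0,0,-0.0015],[0,0,-0.002],[0,0,-0.002]], twist=[0,0,0,0,0], hand=[0.01,0.01,0.01,0.01,0.01])

```text
clock: 14.2
position: [0.5525, -0.079, 0.1049]
eef_rot: [[-0.906, -0.0, 0.423], [-0.423, -0.0, -0.906], [0.0, -1.0, 0.0]]
ft_force: [-3.6, 0.6, 8.2]
opening: 0.0218
```

Hole 2 refuses it: the foot sits at plate level with about 9 N. I'll hold the light press.

apply_moves(linear=[[0,0,-0.0002],[0,0,-0.0005],[0,0,-0.0005],[0,0,-0.0005],[0,0,-0.0005],[0,0,-0.0005],[0,0,-0.0005]], twist=[0,0,0,0,0,0,0], hand=[0.01,0.01,0.01,0.01,0.01,0.01,0.01])

```text
clock: 14.9
position: [0.5525, -0.079, 0.1048]
eef_rot: [[-0.906, -0.0, 0.423], [-0.423, -0.001, -0.906], [0.0, -1.0, 0.0]]
ft_force: [-4.0, 0.2, 11.1]
opening: 0.0213
```

```bash
python3 - <<'E'
from h import *
s=env.observe(); print(np.round(s['position'],4),np.round(s['ft_force'],2))
p=shot('side','s5'); cv2.imwrite('pics/s5c.png',cv2.resize(p['pixels'][160:290,185:315],None,fx=4.5,fy=4.5,interpolation=cv2.INTER_CUBIC))
E
```

```text
[ 0.5525 -0.079   0.1048] [-3.97  0.17 11.07]
```

View pics/s5c.png

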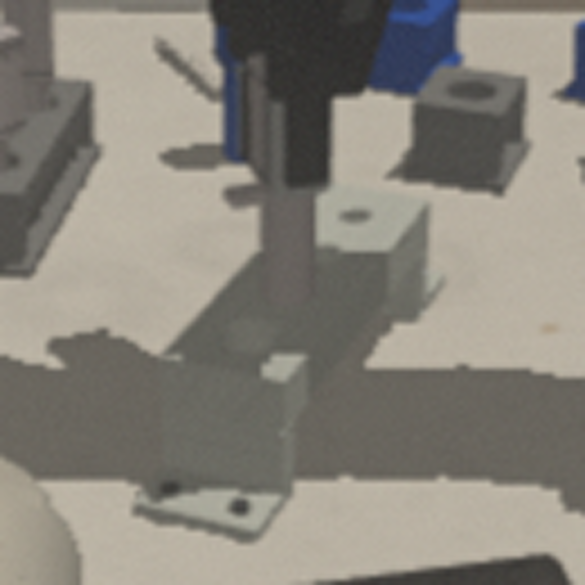

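It's refused: the foot covers hole 2 (crop 290,300) and stays at plate height. To rule out a centring error I'll shift slightly under the same light press.

apply_moves(linear=[[-0.0005,0,0],[-0.001,0,0],[-0.001,0,0],[-0.001,0,0]], twist=[0,0,0,0], hand=[0.01,0.01,0.01,0.01])

```text
clock: 15.35
position: [0.5523, -0.079, 0.1049]
eef_rot: [[-0.906, 0.002, 0.423], [-0.423, -0.001, -0.906], [-0.001, -1.0, 0.001]]
ft_force: [-3.5, 0.1, 8.5]
opening: 0.0215
```

apply_moves(linear=[[0,0.0005,0],[0,0.001,0],[0,0.001,0],[0,0.001,0]], twist=[0,0,0,0], hand=[0.01,0.01,0.01,0.01])

```text
clock: 15.75
position: [0.5523, -0.0789, 0.1049]
eef_rot: [[-0.906, 0.002, 0.422], [-0.422, -0.002, -0.906], [-0.001, -1.0, 0.002]]
ft_force: [-3.0, -1.0, 9.0]
opening: 0.0216
```

apply_moves(linear=[[0,-0.0005,0],[0,-0.001,0],[0,-0.0015,0],[0,-0.002,0]], twist=[0,0,0,0], hand=[0.01,0.01,0.01,0.01])

```text
clock: 16.15
position: [0.5523, -0.0792, 0.1049]
eef_rot: [[-0.906, 0.002, 0.423], [-0.423, 0.001, -0.906], [-0.002, -1.0, 0.0]]
ft_force: [-2.6, 2.2, 9.1]
opening: 0.0219
```

Truly refused. Back to hole 1.

apply_moves(linear=[[0,0,0.005],[0,0,0.014],[0.012,0.032,0.014],[0.012,0.032,0.014],[0.012,0.032,0.014],[0.012,0.032,0.014],[0.012,0.032,0.014],[0.012,0.032,0.014]], twist=[0,0,0,0,0,0,0,0], hand=[0.01,0.01,0.01,0.01,0.01,0.01,0.01,0.01])

```text
clock: 16.95
position: [0.5629, -0.0492, 0.1166]
eef_rot: [[-0.907, -0.001, 0.421], [-0.421, -0.0, -0.907], [0.001, -1.0, 0.0]]
ft_force: [0.8, -0.1, -1.1]
opening: 0.0217
```

apply_moves(linear=[[0.0008,0.002,0],[0.0008,0.002,-0.004],[0.0008,0.002,-0.008],[0.0008,0.002,-0.008],[0.0008,0.002,-0.008],[0.0008,0.002,-0.008]], twist=[0,0,0,0,0,0], hand=[0.01,0.01,0.01,0.01,0.01,0.01])

```text
clock: 17.55
position: [0.5641, -0.0461, 0.1087]
eef_rot: [[-0.906, -0.0, 0.423], [-0.423, 0.0, -0.906], [0.0, -1.0, -0.0]]
ft_force: [-0.4, 1.1, -1.0]
opening: 0.0219
```

apply_moves(linear=[[-0.0004,-0.0009,0],[-0.0004,-0.0009,-0.002],[-0.0004,-0.0009,-0.004],[-0.0004,-0.0009,-0.006],[-0.0004,-0.0009,-0.007],[-0.0004,-0.0009,-0.007]], twist=[0,0,0,0,0,0], hand=[0.01,0.01,0.01,0.01,0.01,0.01])

```text
clock: 18.15
position: [0.5634, -0.0469, 0.1015]
eef_rot: [[-0.906, -0.001, 0.423], [-0.423, 0.0, -0.906], [0.0, -1.0, -0.0]]
ft_force: [-0.1, 0.3, -1.7]
opening: 0.0216
```

apply_moves(linear=[[0,0,-0.006],[0,0,-0.012],[0,0,-0.018],[0,0,-0.024],[0,0,-0.03],[0,0,-0.033],[0,0,-0.033],[0,0,-0.033]], twist=[0,0,0,0,0,0,0,0], hand=[0.01,0.01,0.01,0.01,0.01,0.01,0.01,0.01])

```text
clock: 18.95
position: [0.5637, -0.0469, 0.0688]
eef_rot: [[-0.906, 0.0, 0.423], [-0.423, 0.0, -0.906], [-0.0, -1.0, -0.0]]
ft_force: [0.2, 0.4, -1.7]
opening: 0.0214
```

apply_moves(linear=[[0,0,-0.001],[0,0,-0.002],[0,0,-0.003],[0,0,-0.0035],[0,0,-0.0035],[0,0,-0.0035]], twist=[0,0,0,0,0,0], hand=[0.01,0.01,0.01,0.01,0.01,0.01])

```text
clock: 19.55
position: [0.5636, -0.0469, 0.0653]
eef_rot: [[-0.906, 0.0, 0.423], [-0.423, 0.0, -0.906], [-0.0, -1.0, 0.0]]
ft_force: [0.3, 0.1, -1.1]
opening: 0.0218
```

apply_moves(linear=[[0,0,-0.0005],[0,0,-0.001],[0,0,-0.0015],[0,0,-0.0015],[0,0,-0.0015]], twist=[0,0,0,0,0], hand=[0.01,0.01,0.01,0.01,0.01])

```text
clock: 20.05
position: [0.5638, -0.047, 0.0651]
eef_rot: [[-0.906, -0.0, 0.423], [-0.423, -0.001, -0.906], [0.0, -1.0, 0.0]]
ft_force: [-3.1, -0.7, 7.9]
opening: 0.0215
```

The lug has met the plate (about 9 N). Checking the picture before letting go.

```bash
python3 - <<'E'
from h import *
p=shot('side','s6'); cv2.imwrite('pics/s6c.png',cv2.resize(p['pixels'][160:290,185:315],None,fx=4.5,fy=4.5,interpolation=cv2.INTER_CUBIC))
E
```

```text
(no output)
```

View pics/s6c.png

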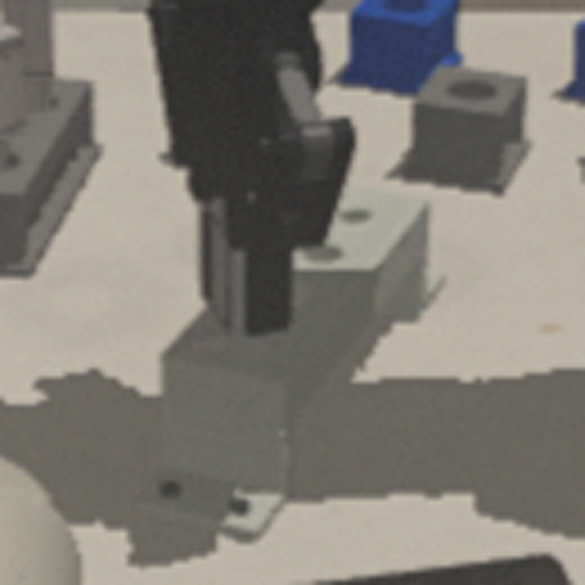

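The pin is seated: no shank shows between grip and plate (crop 260,330). I'll open and withdraw.

apply_moves(linear=[[0,0,0.0005],[0,0,0.0005],[0,0,0.0005],[0,0,0.0005],[0,0,0.0005],[0,0,0.0005],[0,0,0.0005],[0,0,0.0005],[0,0,0.02],[0,0,0.05],[0,0,0.09],[0,0,0.13],[0,-0.04,0.15],[0,-0.09,0.15],[0,-0.14,0.15],[0,-0.18,0.15],[0,-0.18,0.15],[0,-0.18,0.15]], twist=[0,0,0,0,0,0,0,0,0,0,0,0,0,0,0,0,0,0], hand=[0.02,0.06,0.06,0.06,0.06,0.06,0.06,0.06,0.06,0.06,0.06,0.06,0.06,0.06,0.06,0.06,0.06,0.06])

```text
clock: 21.9
position: [0.563, -0.2287, 0.2134]
eef_rot: [[-0.908, -0.0, 0.419], [-0.419, 0.0, -0.908], [0.0, -1.0, -0.0]]
ft_force: [-0.8, 0.6, -0.8]
opening: 0.0598
```

```bash
python3 - <<'E'
from h import *
s=env.observe(); print(np.round(s['position'],4),np.round(s['ft_force'],2))
p=shot('side','s7'); t=shot('top','t7'); cv2.imwrite('pics/s7c.png',np.hstack([cv2.resize(p['pixels'][160:290,185:265],None,fx=4.5,fy=4.5,interpolation=cv2.INTER_CUBIC),cv2.resize(t['pixels'][130:260,150:240],None,fx=4.5,fy=4.5,interpolation=cv2.INTER_CUBIC)]))
for n in('t7','s7'):
    q=dict(np.load(f'pics/{n}.npz')); W=cloud(q)
    with np.errstate(all='ignore'): m=(abs(W[...,2]-.1)<.008)&(np.hypot(W[...,0]-.5637,W[...,1]+.047)<.03)
    w=W[m]; A=np.c_[w[:,:2]-w[:,:2].mean(0),np.ones(len(w))]; print(n,m.sum(),w.mean(0).round(4),'slopes deg',np.degrees(np.linalg.lstsq(A,w[:,2],rcond=None)[0][:2]).round(1))
E
```

```text
[ 0.563  -0.2287  0.2134] [-0.79  0.64 -0.83]
t7 136 [ 0.5588 -0.0514  0.0995] slopes deg [6.3 4. ]
s7 149 [ 0.558  -0.0461  0.097 ] slopes deg [ 2.3 -5.9]
```

View pics/s7c.png

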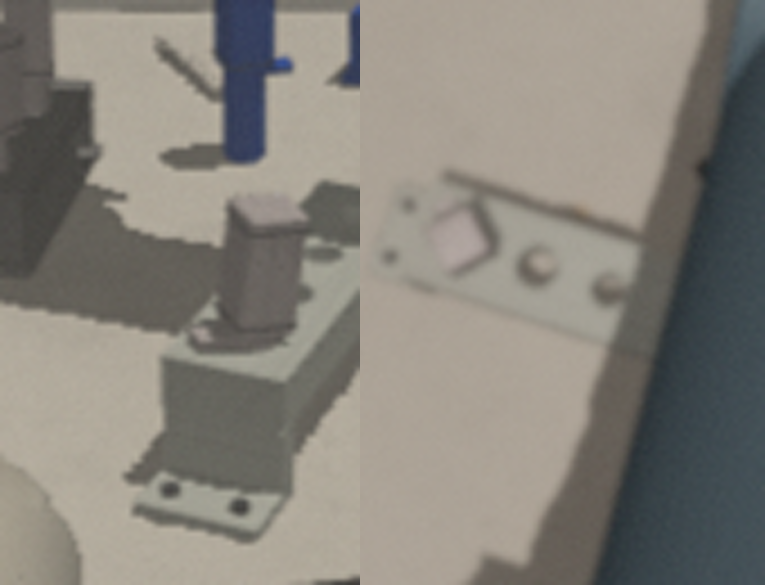

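The pin seems to lean away from its lug. I'll measure that more carefully, with the upright rack pins as reference.

```bash
cat > lean.py <<'E'
from h import *
def face(n,xy,z0=.1,R=.03,dz=.012):
    q=dict(np.load(f'pics/{n}.npz')); W=cloud(q)
    with np.errstate(all='ignore'): m=((abs(W[...,2]-z0)<dz)&(np.hypot(W[...,0]-xy[0],W[...,1]-xy[1])<R)).astype(np.uint8)
    if n[0]=='s':
        g=cv2.cvtColor(q['pixels'],cv2.COLOR_BGR2GRAY).astype(float); v=g[m>0]; t=cv2.threshold(v.astype(np.uint8).reshape(-1,1),0,255,cv2.THRESH_OTSU)[0]; m=m*(g>t).astype(np.uint8)
    k,l,s,_=cv2.connectedComponentsWithStats(m,connectivity=4); m=(l==1+s[1:,4].argmax()).astype(np.uint8)
    full=W[m>0]; e=cv2.erode(m,np.ones((3,3),np.uint8)); w=W[e>0]
    A=np.c_[w[:,:2]-w[:,:2].mean(0),np.ones(len(w))]; c,*_=np.linalg.lstsq(A,w[:,2],rcond=None); res=(A@c-w[:,2]).std()
    se=res/np.sqrt(((A[:,:2])**2).sum(0))
    r=cv2.minAreaRect((full[:,:2]*1e3).astype(np.float32))
    print(n,m.sum(),e.sum(),'ctr',np.round(r[0],1),np.round(r[1],1),round(r[2],1),'z',w[:,2].mean().round(4),'slope',np.degrees(c[:2]).round(1),'+-',np.degrees(se).round(1))
E
python3 - <<'E'
from lean import *
for n,xy in(('top0',(.483,-.298)),('side0',(.483,-.298)),('top0',(.68,-.21)),('top0',(.67,-.27)),('side0',(.675,-.21)),('t7',(.56,-.05)),('s7',(.56,-.05))): face(n,xy)
E
```

```text
top0 135 72 ctr [ 483.2 -298.5] [21.4 21.9] 25.5 z 0.0976 slope [-2.5  2.1] +- [2.3 2. ]
side0 41 11 ctr [ 482.4 -297.6] [22.2 23.3] 30.6 z 0.0968 slope [-5.  5.] +- [2.6 1.6]
top0 132 77 ctr [ 684.6 -208.6] [22.3 22. ] 50.7 z 0.0977 slope [-3.8  4.6] +- [1.9 2. ]
top0 136 84 ctr [ 678.5 -270.6] [22.4 22.4] 11.4 z 0.0978 slope [3.4 1.6] +- [2.  2.1]
side0 53 16 ctr [ 683.1 -207.5] [20.8 20.7] 51.0 z 0.0965 slope [-1.8  1. ] +- [1.3 1.3]
t7 139 83 ctr [559.4 -51.1] [21.9 22.2] 26.4 z 0.0999 slope [3.3 5.2] +- [2.  1.9]
s7 81 37 ctr [557.8 -49.3] [20.4 22.6] 27.1 z 0.0988 slope [6.8 4.5] +- [1.1 0.9]
```

apply_moves(linear=[[0,-0.03,0.03],[0,-0.06,0.03],[0,-0.06,0.03],[0,-0.06,0.03],[0,-0.06,0.03],[0,-0.06,0.03],[0,-0.06,0.03],[0,-0.06,0.03],[0,-0.06,0.03],[0,-0.06,0.03]], twist=[0,0,0,0,0,0,0,0,0,0], hand=[0.06,0.06,0.06,0.06,0.06,0.06,0.06,0.06,0.06,0.06])

```text
clock: 23.0
position: [0.5636, -0.2869, 0.2438]
eef_rot: [[-0.906, -0.0, 0.423], [-0.423, 0.0, -0.906], [-0.0, -1.0, -0.0]]
ft_force: [-0.1, 0.2, -0.7]
opening: 0.06
```

```bash
python3 - <<'E'
from lean import *
p=shot('side','s8'); t=shot('top','t8'); face('s8',(.56,-.05)); face('t8',(.56,-.05)); cv2.imwrite('pics/s8c.png',cv2.resize(p['pixels'][190:250,215:275],None,fx=10,fy=10,interpolation=cv2.INTER_CUBIC))
# predicted grip axis line for tilts away from lug (205 deg): top-face centre & lug corners
E
```

```text
s8 81 37 ctr [558.2 -50.6] [20.4 25.4] 33.7 z 0.0987 slope [6.4 4.2] +- [1.1 0.8]
t8 137 73 ctr [559.1 -51.3] [21.8 22.2] 26.2 z 0.1001 slope [4.1 5.8] +- [1.8 1.8]
```

View pics/s8c.png

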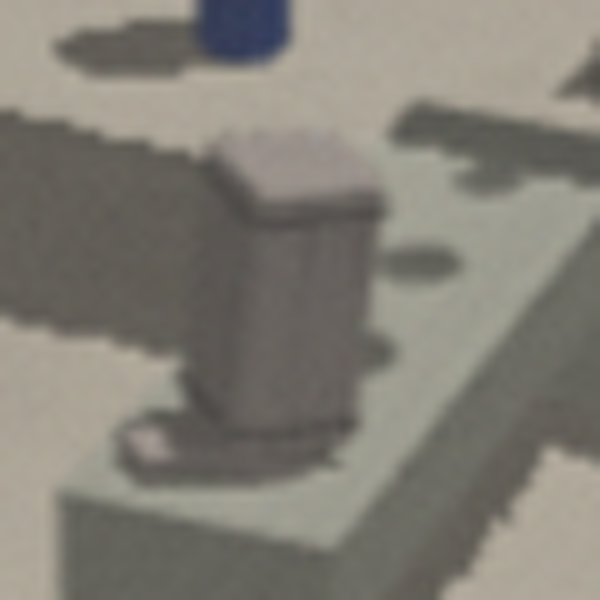

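The lean estimate (about 5°) is near what a 20 mm pin can do in hole 1 (3.6°), and a 17 mm pin could lean about 12°. I'll confirm the size from the earlier hover image.

```bash
python3 - <<'E'
from h import *
for f,rows,xy in(('s4',range(200,212),(.5523,-.077)),('s2',range(207,222),(.5642,-.0486))):
    q=dict(np.load(f'pics/{f}.npz')); g=cv2.cvtColor(q['pixels'],cv2.COLOR_BGR2GRAY).astype(float); W=cloud(q)
    ws=[]
    for r in rows:
        c0=248 if f=='s4' else 239
        row=g[r]; ins=np.median(row[c0-3:c0+4])
        def cross(d):
            bg=np.median([row[c0+d*k] for k in(9,10,11)]); th=(ins+bg)/2
            for k in range(3,11):
                a,b=row[c0+d*k],row[c0+d*(k+1)]
                if (a-th)*(b-th)<=0 and a!=b: return k+(th-a)/(b-a),bg
            return np.nan,bg
        L,bl=cross(-1);R,br=cross(1); z=np.nanmedian(q['z_map'][r,c0-1:c0+2])+.009
        ws.append((L+R)*z/q['fx']*1e3)
        if r%4==0: print(f,r,L,R,ins,bl,br,z)
    print(f,'width mm',np.nanmedian(ws).round(2),np.nanstd(ws).round(2))
    # lug/grip check
E
```

```text
s4 200 5.695121951219512 6.675438596491228 98.0 177.0 173.0 0.75847054
s4 204 5.75 6.726415094339623 99.0 175.0 170.0 0.7617171
s4 208 5.705128205128205 6.735849056603773 99.0 174.0 169.0 0.7657446
s4 width mm 19.71 0.12
s2 208 5.6923076923076925 7.4 100.0 178.0 172.0 0.7340674
s2 212 5.680555555555555 7.4625 99.0 174.0 170.0 0.73601794
s2 216 5.684210526315789 7.434210526315789 99.0 173.0 170.0 0.7416562
s2 220 5.736111111111111 7.351351351351352 99.0 176.0 163.0 0.7435063
s2 width mm 20.06 0.17
```

The shank measures 19.7 and 20.1 mm, so this is the 20 mm pin, and hole 1 is the smallest hole it passes. It is home and steady, and the robot is clear. Handing in.

```bash
python3 -c "
from plant import env
print(env.hand_in())"
```

```text
the job is handed in; nothing more can be done
None
```

The unmarked pin is the 20 mm one. I left it in hole 1, the largest hole, pushed home and let go, and handed the job in at about 23 s of robot time.

- **Order:** The pin went freely through hole 1, with about 0.7 mm of side play. Hole 2 refused it. I pressed it there at about 8–11 N for over half a second, and small side shifts under the same press did not let it in either. I then put it back into hole 1 until the stop lug met the plate, at about 9 N.
- **Size check:** Two earlier camera pictures gave shank widths of 19.7 and 20.1 mm.
- **Final state:** Two looks about a second apart showed the pin steady with its lug on the plate and its top at about the seated height. The gripper was clear of everything. The rack pins were never touched.
- **A check that did not quite agree:** The pin leans slightly away from its lug. My noisy camera estimates put the lean at about 5–7°, but the play in hole 1 should allow only about 3.6°. A 17 mm pin there could lean about 12°, so I took this as its normal rest.

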